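Close up the row: hook a four-pole switch on the rail, butted against the breakers

TASK

Fit the loose white four-pole switch on the test board's rail: with the switch tipped, catch its fixed hook under the rail edge nearest the robot, roll it down flat in the free stretch between the breakers and the terminals, then slide it along until its side sits flush against the end of the breaker bank with no gap. Stop when it butts up: do not shove the breaker bank along the rail, and leave the other things on the bench alone.

Things in the scene. Friction and masses are not known exactly. Their poses are not given: they have to be found in the camera images.
- switch: Loose white four-pole rail switch (blue toggle, yellow test button, orange tab on its +x side), 72 mm along its y (along the rail), 85 mm along x, 74 mm high plus 11 mm toggle, 0.29 to 0.45 kg. Starts upright on the bench. Origin: centre under its feet, z up. Body x -42.5 to 42.5, z 9 to 50 mm; its flat back at z 9 rests on the rail's lips, two feet reach below it.
- nose (a point): On the switch: centre of the nose's flat top, at (0, 0, 74) mm in its frame. The nose, 45 mm thick (x -22.5 to 22.5), 72 mm long in y, rises 24 mm above the flat shoulders at z 50 on either side: the place to grip, fingers closing along x, tips above the shoulders. Toggle and button stand up to 11 mm over it in the middle.
- hook (a point): On the switch: inner end of the fixed hook's slot, at (-17.9, 0, 9) mm, on the plane of the back. The hook foot (x -25.4 to -17.9, z 0 to 9) has a 4 mm thick lip, z 0 to 4, reaching inward to x -14, full length in y. So a 5 mm high slot, z 4 to 9 and open to +x, takes the rail's near lip when the switch is tipped 16 to 28 degrees, hook side low, and pushed to +x.
- clip_foot (a point): On the switch: inner bottom edge of the clip foot, at (19, 0, 0) mm; the foot spans x 19 to 25, z 0 to 9 and is plain-sided, as the clip is parked open: nothing snaps, the switch only hooks, lies flat by its weight and slides. The 33 mm mouth between hook lip and this foot is less than the 35 mm rail: it cannot be set straight down, only hooked tipped and rolled down.
- switch_face (a point): On the switch: point of its flat +y side face, at (0, 36, 9) mm in its frame; this side is to meet the bank.
- board: Fixed wooden test board 170 x 380 mm, top 18 mm above the bench, with a 340 mm long metal rail. Origin under its centre; y along the rail, x across it, away from the robot.
- rail (a point): Centre of the rail at the top of its lips, 41 mm above the bench; y along the rail, x across (-x: the edge nearest the robot), z up. Top-hat rail 35 mm wide over the lips (x -17.5 to 17.5), lips 2.3 mm thick and free underneath from |x| 12.5 to 17.5, down to the board 23 mm below this point. A seated switch has its back at this height and its axes along these.
- terminals (a point): Fixed terminal group at the rail's -y end: middle of its end face toward the bank, at lip height; axes as the rail. The group (grey, blue and green blocks between dark brackets) reaches 48 mm from here toward -y and 29 mm above the lips. The free stretch of rail lies between here and bank_face.
- bank_face (a point): Breaker bank: middle of its end face looking to the rail's -y, at lip height; axes as the rail. The bank: grey breakers joined by an orange comb bar, 108 mm from here toward +y, same section as the switch (shoulders 41, nose 65, levers 75 mm above the lips). Clipped on by friction: it stands a push along the rail of about 12 N, and slides if pushed harder.
- toggle_block: Toggle switch on a wooden test block 85 x 125 mm, 69 mm high; a bystander. Origin under its centre.
- globe: Frosted glass lamp globe, 102 mm across, 99 mm high, standing on its neck; a bystander. Origin under its centre.
- level: Aluminium spirit level 204 x 21 x 41 mm, standing on its edge; a bystander. Origin under its centre, x along it.
- fuse: Brown ceramic screw-in fuse, 42 mm across, 53 mm high; a bystander. Origin under its centre.
- switch_plate: Blue plastic switch plate 86 x 86 x 9 mm lying flat; a bystander. Origin under its centre.

How it is judged:
On the way:
1. the switch is hooked under the near rail edge and lies flat on the rail (z of hook in the frame of rail between -0.002 and 0.002 m and z of nose in the frame of rail between 0.063 and 0.067 m and x of hook in the frame of rail between -0.0205 and -0.0155 m and angle between switch's own z axis and vertical below 0.035 rad and angle between the y axis of switch and the y axis of rail, either way round below 0.035 rad), for 0.2 s.
At the end, for the whole second after the job is handed in: The switch rests flat on the rail (within 2 mm and 2 degrees), its hook under the edge nearest the robot, square to the rail within 2 degrees, at rest and let go; its side is flush with the end of the breaker bank (gap under 1.5 mm), and the bank is within 4 mm of where it stood (all of step 1 and y of switch_face in the frame of bank_face between -0.0015 and 0.0015 m and distance of bank_face from where it was at the start of the episode below 0.004 m and linear speed of switch below 0.01 m/s); the robot touches nothing.
It fails at once if the breaker bank is shoved more than 4 mm along the rail (distance of bank_face from where it was at the start of the episode above 0.004 m).
It fails at once if a bystander (toggle block, globe, level, fuse or switch plate) is knocked more than 20 mm or tipped over (distance of any of globe, toggle_block, level, fuse, switch_plate from where it was at the start of the episode above 0.02 m or angle between any of globe, toggle_block, level, fuse, switch_plate's own z axis and vertical above 0.5 rad).
It also fails if it takes over 45 s, if anything falls off the work surface, if the arm or the gripper's body presses on something with over 40 N, if the wrist force passes 120 N, or if a joint passes its speed limit or range.

ROBOT

A 6-joint arm with a two-finger parallel gripper is mounted at the origin on the work surface. World frame = base frame: x ahead of the robot, y to its left, z up, the work surface at z = 0. Lengths are in m, angles in rad, forces in N, time in s.
With the tool pointing down it reaches from about 0.35 to 0.8 m from the base axis. Payload 7.3 kg.
Tool frame: the origin (TCP) lies midway between the tips of the shut fingers; the grasp point (between the pads) lies 19 mm behind it; z points along the fingers, x is the direction in which the jaws open and shut, and the axes are right-handed (so a half turn about z gives the same grasp; the last joint's range is limited). The gripper opens to 85 mm and grips with 20 to 120 N. Pads are 22 mm wide; open, the fingers measure 114 mm over their backs; the gripper's body (76 mm by 85 mm) begins 54 mm behind the grasp point. The pads swing forward as they close: fully open they stand 13 mm farther back than shut.
Start: joints at [1.13, 0.342, 1.524, -0, 1.275, -0.146], TCP at [0.153, 0.502, 0.231] pointing down, gripper open.
Joint ranges: [-2.53, 2.53], [-0.77, 2.02], [0.04, 2.7], [-1, 4.14], [0.28, 2.66], [-3.11, 3.11]. Speed limits (rad/s): [2.57, 2.57, 3.14, 3.14, 3.14, 3.14].

INTERFACE

Orientations are given as a unit quaternion [x, y, z, w].
In Python, from plant import telemetry, eyes, env gives the robot as it stands.
- The arm moves only by the tool step_arm, never from a script. Its argument "targets" is a list of rows, each a list of 3 entries, a list of its own where there are three numbers: the turn, a rotation vector about the tool's x, y, z in degrees, then the shift along the tool's x, y, z in mm, then the opening, from -1 (shut) to 1 (fully open). In form: [[[ax, ay, az], [x, y, z], hand], ...]. A call has 1 to 12 rows; each row is the pose to reach, as a shift and turn from the pose measured when the call began, along the tool's axes at that moment; what a row does not reach only later rows make up. A row lasts 1/8 s, in which the tool goes at most 62.5 mm and 10.7 degrees, less where a joint would pass 70% of its speed; a pose out of reach is approached as far as the arm can. A call with a gripper value outside its range is refused whole. The fingers move at their own pace and stop on an object; "newtons" is the grip in N (left out, the last holds). Time passes only in rows, so rows that repeat a pose let the fingers close. It gives the time, the measured TCP pose, the force and the opening at its end, in the units of the state.
- telemetry.state(): the state, without advancing time (a new reading comes with each control period).
- eyes.read_camera(name): name is "side" or "top"; returns the picture (400x640x3 uint8, red, green, blue); there is no depth.
- eyes.camera_info(name): a dict with "fx", "fy", "cx", "cy" (pixels), "R" (3x3) and "t" (3): a world point X has camera coordinates R X + t. Camera axes: x right, y down, z forward; pixel columns grow to the right and rows downward; lengths in m; the calibration is good to about 2 mm. A picture is of the moment at which its call begins. camera_info takes no time and is no camera call.
- env.close_job(): hands the job in, once; it reports no verdict.
The state is a dict: "time": time; "joint_pos": joint angles; "joint_vel": joint speeds; "joint_torque": joint torques, N m; "position": TCP position; "ee_rot": TCP orientation; "ft_force": force on the tool from outside, world axes, zero at the start; "ft_torque": the same for the moment, N m; "finger_gap": finger opening in m.
Only numpy, scipy, OpenCV 4.12 (cv2) and the standard library are available. Lean on these libraries where they do the work, as an engineer would, in place of code of your own. Each camera call takes 0.05 s, during which the arm holds its last target. There are 200 camera calls.

## Working session

There is one attempt and no reset: what is moved stays moved. The work goes in short steps, Python scripts to look and compute and a tool call to move; the robot and the scene stay as the last step left them, time stands still between calls to the robot, and variables do not carry over. Pictures are saved under pics/ and viewed, about 8 in all and at most 12, crops included, and the job is handed in when it is done.

Besides the shell and the picture viewer there is one more tool, called after "Emit:" in YAML: its name, and indented under it one key for each argument. step_arm: Moves the arm, as the interface text tells. Its arguments: {"type":"object","properties":{"targets":{"type":"array"},"newtons":{"type":"number"}},"required":["targets"]}

```bash
mkdir -p pics && ls && python3 - <<'E'
from plant import telemetry, eyes, env
import cv2, numpy as np
for n in ("top","side"):
    cv2.imwrite(f"pics/{n}0.png", eyes.read_camera(n)[:,:,::-1])
    i=eyes.camera_info(n); R=np.array(i["R"]);t=np.array(i["t"])
    print(n,i["fx"],i["fy"],i["cx"],i["cy"],R.round(3).tolist(),t.round(3), "C",(-R.T@t).round(3))
s=telemetry.state(); print({k:np.round(v,4).tolist() for k,v in s.items()})
E
```

```text
pics
top 436.62994069733105 436.62994069733105 322.2395732449733 194.4438921981065 [[-0.024, -0.999, -0.024], [-0.99, 0.027, -0.141], [0.142, 0.02, -0.99]] [-1.000e-03  6.210e-01  1.238e+00] C [ 0.44  -0.043  1.312]
side 463.3325168855297 463.3325168855297 317.92558493491464 202.53637374241703 [[0.789, -0.614, -0.005], [-0.418, -0.531, -0.737], [0.451, 0.584, -0.675]] [-0.483  0.296  1.062] C [ 0.026 -0.759  0.933]
{'time': 0.1, 'joint_pos': [1.13, 0.3427, 1.5249, -0.0, 1.2754, -0.146], 'joint_vel': [-0.0006, -0.0022, -0.0018, -0.0009, -0.0004, -0.0007], 'joint_torque': [0.0021, -43.444, -24.6491, -0.0, 0.0047, -0.0], 'position': [0.1523, 0.502, 0.2307], 'ee_rot': [0.8033, 0.5956, -0.0006, 0.0003], 'ft_force': [0.1905, -1.2708, 0.3843], 'ft_torque': [0.009, 0.0038, -0.0665], 'finger_gap': 0.0858}
```

View pics/top0.png

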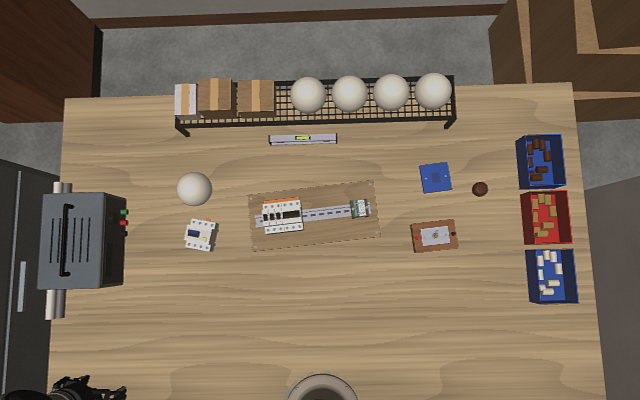

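View pics/side0.png

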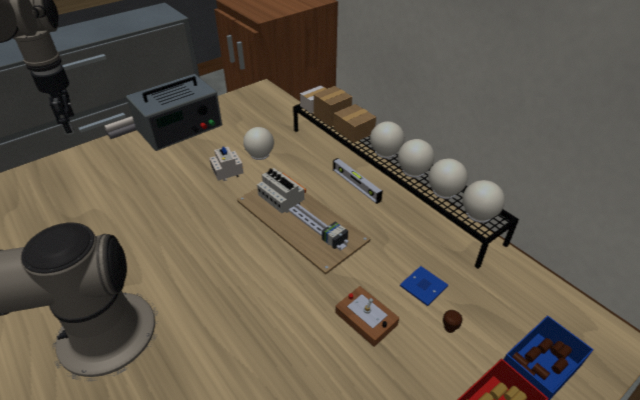

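```bash
python3 - <<'E'
import cv2, numpy as np
a=cv2.imread("pics/top0.png"); b=cv2.imread("pics/side0.png")
r=lambda im,x,y,w,h,s: cv2.resize(im[y:y+h,x:x+w],None,fx=s,fy=s,interpolation=cv2.INTER_CUBIC)
# top: board 240..390 x178..258 @5 ; switch 175..225 x 210..260 @
cv2.imwrite("pics/c1.png", r(a,240,175,160,84,5))
S=np.zeros((600,800,3),np.uint8)
S[:400,:400]=r(a,175,210,50,50,8); S[:400,400:]=r(b,202,137,50,50,8)
cv2.imwrite("pics/c2.png", S[:400])
cv2.imwrite("pics/c3.png", r(b,235,155,140,118,5))
E
```

```text
(no output)
```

View pics/c1.png

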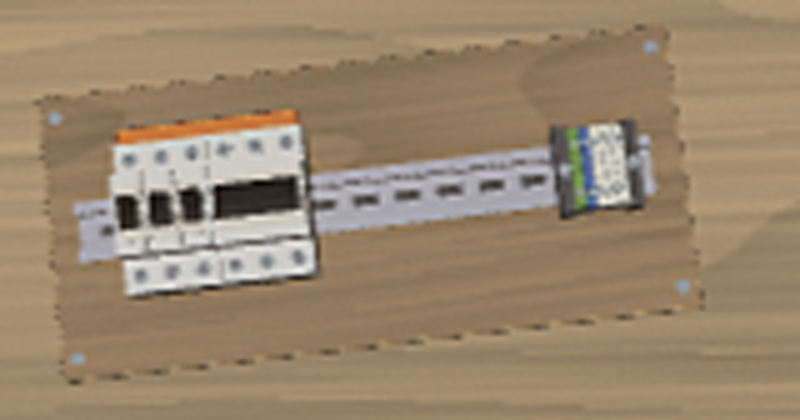

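View pics/c2.png

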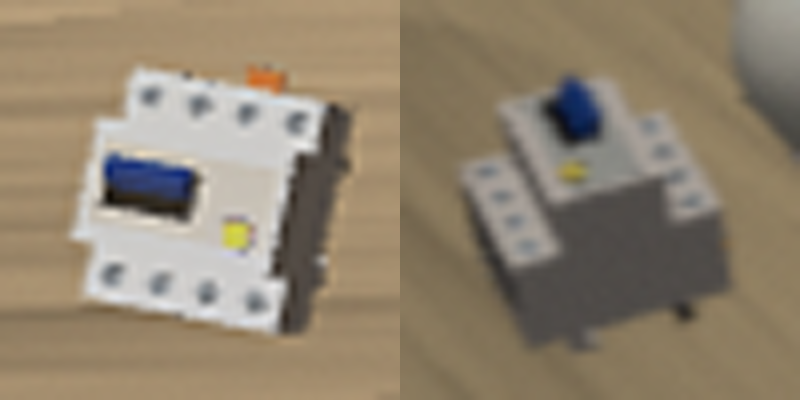

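View pics/c3.png

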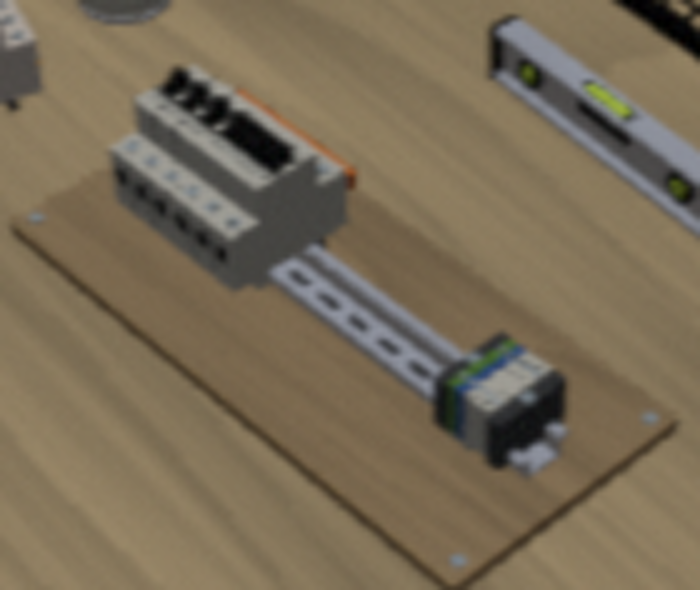

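```bash
cat > h.py <<'E'
import numpy as np
from plant import telemetry, eyes, env
from scipy.optimize import least_squares
from scipy.spatial.transform import Rotation as Ro
def proj(n,X):
    i=eyes.camera_info(n); c=np.atleast_2d(X)@np.array(i["R"]).T+np.array(i["t"])
    return np.c_[i["fx"]*c[:,0]/c[:,2]+i["cx"], i["fy"]*c[:,1]/c[:,2]+i["cy"]]
def uncrop(p,x,y,s): return (np.array(p)+.5)/s-.5+[x,y]
def place(q,P):
    c,s=np.cos(q[2]),np.sin(q[2]); P=np.array(P,float)
    return np.c_[q[0]+c*P[:,0]-s*P[:,1], q[1]+s*P[:,0]+c*P[:,1], P[:,2]]
def fit(obs,q0,free_z=False):
    # obs: list of (cam, crop(x,y,s), model pts[m], pixels in crop)
    def f(q):
        return np.concatenate([(proj(n,place(q,M))-uncrop(p,*c)).ravel() for n,c,M,p in obs])
    r=least_squares(f,q0,loss="soft_l1",f_scale=.5,x_scale=[.01,.01,.05])
    return r.x, f(r.x).reshape(-1,2)
E
python3 - <<'E'
from h import *
np.set_printoptions(precision=4,suppress=True)
c1=(240,175,5); c2=(175,210,8); c2b=(202-50,137,8); c3=(235,155,5)
b=lambda x,y,z:[x,y,z]
B=[[.085,.19,.018],[.085,-.19,.018],[-.085,-.19,.018],[-.085,.19,.018]]
top=("top",c1,B,[[40,100],[668,27],[703,305],[68,380]])
side=("side",c3,[B[3],B[2],B[1]],[[12,226],[452,585],[677,425]])
for o in ([top],[side],[top,side]):
    q,r=fit(o,[.4,0,0]); print("board",q,r.round(1).tolist())
qb=q
S=lambda sx,sy:[.0425*sx,.036*sy,.05]; N=lambda sx,sy:[.0225*sx,.036*sy,.074]
t=("top",c2,[S(1,1),S(1,-1),S(-1,-1),S(-1,1),N(1,1),N(-1,1),N(1,-1),N(-1,-1)],[[135,68],[328,100],[280,332],[85,295],[97,120],[72,238],[303,150],[275,272]])
s=("side",c2b,[N(1,1),N(-1,1),N(-1,-1),N(1,-1),S(-1,1),S(-1,-1),S(1,-1),S(1,1)],[[608,80],[498,103],[552,198],[668,168],[462,165],[515,265],[722,208],[655,112]])
for o in ([t],[s],[t,s]):
    q,r=fit(o,[.4,.25,0]); print("switch",q,r.round(1).tolist())
# bank: unknown y along rail given board pose
M=lambda yb:[[-.0425,yb,.082],[-.0225,yb,.106],[.0225,yb,.106]]
Ms=lambda yb:[[-.0425,yb,.082],[-.0225,yb,.106],[.0225,yb,.106]]
tp=uncrop([[316,273],[310,238],[303,155]],*c1); sp=uncrop([[235,233],[262,187],[323,143]],*c3)
for nm,ps in (("top",tp),("side",sp)):
    f=lambda y:(proj(nm,place(qb,M(y[0])))-ps).ravel()
    r=least_squares(f,[.03],loss="soft_l1"); print("bank y",nm,r.x,f(r.x).round(1))
# terminals z=.041+.029 top face corners (+y edge) in top
E
```

```text
board [0.5642 0.0112 0.0912] [[-0.0, -0.3], [-0.0, -0.5], [0.5, 0.4], [-0.4, 0.3]]
board [0.5582 0.0111 0.0842] [[-0.5, -0.8], [-0.1, 1.6], [0.8, -0.4]]
board [0.562  0.0121 0.0855] [[-0.2, 0.1], [-0.1, 0.5], [0.2, 1.5], [-0.9, 0.7], [0.5, -1.5], [0.9, 0.5], [1.7, -1.3]]
switch [ 0.5131  0.3394 -0.1934] [[0.0, -0.2], [-0.1, -0.1], [-0.0, -0.1], [0.1, 0.3], [0.6, -0.5], [0.4, 0.3], [-0.6, -0.1], [-0.3, 0.3]]
switch [ 0.5089  0.3418 -0.1999] [[-0.1, -0.9], [-0.0, -0.0], [0.2, 0.6], [-0.2, 0.3], [-0.5, 0.1], [-0.3, 0.2], [0.2, -0.3], [1.0, -0.5]]
switch [ 0.5113  0.3402 -0.1941] [[-0.3, 0.4], [-0.4, 0.5], [-0.3, 0.6], [-0.2, 0.9], [0.3, 0.1], [0.1, 0.9], [-0.9, 0.6], [-0.6, 1.0], [0.8, -1.0], [0.9, -0.0], [1.3, 0.5], [0.9, 0.2], [0.4, 0.1], [0.8, 0.2], [1.2, -0.4], [1.9, -0.5]]
bank y top [0.0306] [ 0.2  0.5  0.1 -0.2 -0.2  0.3]
bank y side [0.0323] [-0.4  0.8 -0.6  0.  -0.3  1.5]
```

```bash
cat >> h.py <<'E'
def rel(pos,R):
    s=telemetry.state(); R0=Ro.from_quat(s["ee_rot"]); 
    print("turn",(R0.inv()*R).as_rotvec(degrees=True).round(2),"shift",(R0.inv().apply(np.array(pos)-s["position"])*1000).round(1))
def tool(yaw,tip=0):  # tool x along yaw, pointing down; tip>0: hook (-x) side low
    return Ro.from_euler("z",yaw)*Ro.from_euler("y",-tip,degrees=True)*Ro.from_euler("x",180,degrees=True)
def ray(n,p,z):
    i=eyes.camera_info(n);R=np.array(i["R"]);C=-R.T@np.array(i["t"])
    d=R.T@[(p[0]-i["cx"])/i["fx"],(p[1]-i["cy"])/i["fy"],1]; return C+d*(z-C[2])/d[2]
E
python3 - <<'E'
from h import *
rel([.511,.340,.130],tool(-.194))
print("globe",ray("top",(194,189),.05),"term", [ray("top",uncrop(p,240,175,5),.07).round(4) for p in ([551,127],[561,217])])
E
```

```text
turn [5.000e-02 7.000e-02 8.423e+01] shift [-50.7 390.3 100.7]
globe [0.64693375 0.36058999 0.05      ] term [array([ 0.5993, -0.096 ,  0.07  ]), array([ 0.5475, -0.1   ,  0.07  ])]
```

Emit:
step_arm:
  targets:
    - [[0, 0, 84.2], [-50.7, 390.3, 100.7], 1]
    - [[0, 0, 84.2], [-50.7, 390.3, 100.7], 1]
    - [[0, 0, 84.2], [-50.7, 390.3, 100.7], 1]
    - [[0, 0, 84.2], [-50.7, 390.3, 100.7], 1]
    - [[0, 0, 84.2], [-50.7, 390.3, 100.7], 1]
    - [[0, 0, 84.2], [-50.7, 390.3, 100.7], 1]
    - [[0, 0, 84.2], [-50.7, 390.3, 100.7], 1]
    - [[0, 0, 84.2], [-50.7, 390.3, 100.7], 1]
    - [[0, 0, 84.2], [-50.7, 390.3, 100.7], 1]
    - [[0, 0, 84.2], [-50.7, 390.3, 100.7], 1]
    - [[0, 0, 84.2], [-50.7, 390.3, 100.7], 1]

```text
time: 1.48
position: [0.5106, 0.3404, 0.1302]
ee_rot: [0.995, -0.095, -0.0, 0.001]
ft_force: [0.1, 0.3, 0.7]
finger_gap: 0.0854
```

```bash
python3 - <<'E'
from h import *
import cv2
s=telemetry.state(); print(s["time"],np.round(s["joint_pos"],3),s["ft_force"])
rel([.511,.340,.053],tool(-.194))
a=eyes.read_camera("top");b=eyes.read_camera("side")
r=lambda im,x,y,w,h,s: cv2.resize(im[y:y+h,x:x+w,::-1],None,fx=s,fy=s,interpolation=cv2.INTER_CUBIC)
cv2.imwrite("pics/g1.png",np.hstack([r(a,160,200,80,80,5),r(b,185,105,80,80,5)]))
E
```

```text
1.475 [ 4.640e-01  5.930e-01  1.404e+00 -1.000e-03  1.146e+00  6.550e-01] [0.12585782 0.25924633 0.7071032 ]
turn [0.07 0.01 0.17] shift [ 0.4  0.2 77.2]
```

View pics/g1.png

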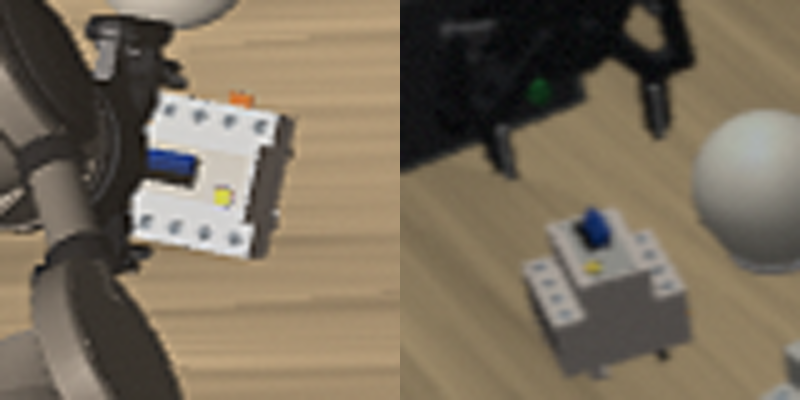

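```bash
python3 - <<'E'
from h import *
s=telemetry.state();R=Ro.from_quat(s["ee_rot"]);p=np.array(s["position"])
X=[p+R.apply([sx*.048,0.0,-.013]) for sx in(-1,1)]
print(((proj("side",X)-[185,105]+.5)*5-.5+[400,0]).round(0), ((proj("top",X)-[160,200]+.5)*5-.5).round(0))
E
```

```text
[[508. 173.]
 [662. 131.]] [[132. 258.]
 [169.  82.]]
```

Emit:
step_arm:
  targets:
    - [[0, 0, 0], [0, 0, 40], 1]
    - [[0, 0, 0], [0, 0, 77], 1]
    - [[0, 0, 0], [0, 0, 77], 1]
    - [[0, 0, 0], [0, 0, 77], 0]
    - [[0, 0, 0], [0, 0, 77], -0.3]
    - [[0, 0, 0], [0, 0, 77], -0.3]
    - [[0, 0, 0], [0, 0, 77], -0.3]
    - [[0, 0, 0], [0, 0, 77], -0.3]
  newtons: 60

```text
time: 2.58
position: [0.5115, 0.3407, 0.0553]
ee_rot: [0.995, -0.096, 0.001, -0.0]
ft_force: [-1.2, -0.5, 5.0]
finger_gap: 0.0437
```

Emit:
step_arm:
  targets:
    - [[0, 0, 0], [0, 0, 0], -0.3]
    - [[0, 0, 0], [0, 0, 0], -0.3]
    - [[0, 0, 0], [0, 0, 0], -0.3]

```text
time: 2.95
position: [0.5114, 0.3407, 0.0553]
ee_rot: [0.995, -0.096, 0.001, -0.0]
ft_force: [-0.8, -0.3, -0.6]
finger_gap: 0.0435
```

```bash
cat >> h.py <<'E'
RAIL=np.array([.562,.0121,.041]); YAW=.087
TCPS=np.array([0,0,.0553]); HOOK=np.array([-.0179,0,.009])
def target(hx,y,hz,tip,show=True):   # hook point in rail frame (m) -> tool pose
    Rz=Ro.from_euler("z",YAW); R=tool(YAW,tip)
    S=Rz*Ro.from_euler("y",-tip,degrees=True)
    pos=RAIL+Rz.apply([hx,y,hz])+S.apply(TCPS-HOOK)
    print("pos",pos.round(4)); rel(pos,R); return pos,R
def where():
    s=telemetry.state(); Rz=Ro.from_euler("z",YAW); S=Ro.from_quat(s["ee_rot"])*Ro.from_euler("x",180,degrees=True)
    h=np.array(s["position"])+S.apply(HOOK-TCPS)
    print("t",round(s["time"],2),"hook in rail mm",(Rz.inv().apply(h-RAIL)*1e3).round(2),"rot",(Rz.inv()*S).as_rotvec(degrees=True).round(2),"F rail",Rz.inv().apply(s["ft_force"]).round(2),"gap",round(s["finger_gap"],4))
E
python3 - <<'E'
from h import *
where(); target(-.0179-.022,-.025,.06,22)
E
```

```text
t 2.95 hook in rail mm [-38.96 336.71 -32.01] rot [  0.02  -0.12 -15.98] F rail [-0.79 -0.23 -0.63] gap 0.0435
pos [ 0.5237 -0.0163  0.1506]
turn [  3.05  21.74 -15.78] shift [ 80.3 348.1 -95.4]
```

Emit:
step_arm:
  targets:
    - [[0, 0, 0], [0, 0, -30], -0.3]
    - [[0, 0, 0], [0, 0, -80], -0.3]
    - [[0, 0, 0], [10, 20, -125], -0.3]
    - [[0.5, 4, -3], [20, 60, -150], -0.3]
    - [[1, 8, -6], [35, 110, -150], -0.3]
    - [[1.5, 12, -9], [48, 165, -150], -0.3]
    - [[2, 16, -12], [60, 220, -150], -0.3]
    - [[2.5, 19, -14], [70, 275, -150], -0.3]
    - [[3.05, 21.7, -15.8], [77, 325, -150], -0.3]
    - [[3.05, 21.7, -15.8], [80.3, 348, -145], -0.3]
    - [[3.05, 21.7, -15.8], [80.3, 348, -120], -0.3]
    - [[3.05, 21.7, -15.8], [80.3, 348, -95.4], -0.3]

```text
time: 4.45
position: [0.5231, -0.0168, 0.1499]
ee_rot: [0.981, 0.042, 0.19, -0.008]
ft_force: [-0.3, 0.8, -2.9]
finger_gap: 0.0437
```

```bash
python3 - <<'E'
from h import *
import cv2
where()
a=eyes.read_camera("top");b=eyes.read_camera("side")
r=lambda im,x,y,w,h,s: cv2.resize(im[y:y+h,x:x+w,::-1],None,fx=s,fy=s,interpolation=cv2.INTER_CUBIC)
cv2.imwrite("pics/h1.png",r(b,240,120,130,100,6))
cv2.imwrite("pics/h1t.png",r(a,240,175,160,84,5))
E
```

```text
t 4.45 hook in rail mm [-40.56 -25.45  59.26] rot [ -0.   -21.92  -0.04] F rail [-0.26  0.82 -2.94] gap 0.0437
```

View pics/h1.png

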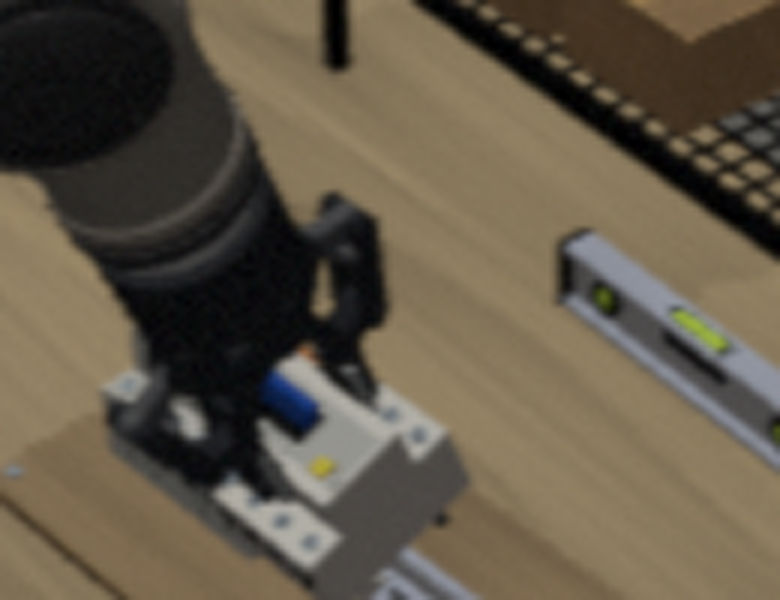

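```bash
python3 - <<'E'
from h import *
s=telemetry.state(); S=Ro.from_quat(s["ee_rot"])*Ro.from_euler("x",180,degrees=True)
P=np.array([[-.0225,-.036,.074],[.0225,-.036,.074],[.0425,-.036,.05],[.0425,-.036,.009],[-.0425,-.036,.05]])
X=s["position"]+S.apply(P-TCPS)
print(((proj("side",X)-[240,120]+.5)*6-.5).round(0))
print(((proj("top",X)-[240,175]+.5)*5-.5).round(0))
E
```

```text
[[329. 503.]
 [404. 427.]
 [453. 425.]
 [479. 475.]
 [314. 566.]]
[[484. 301.]
 [475. 219.]
 [469. 171.]
 [466. 151.]
 [486. 322.]]
```

View pics/h1t.png

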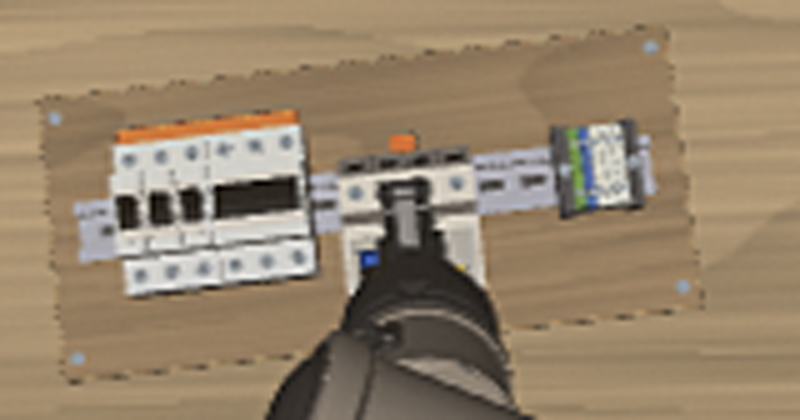

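```bash
python3 - <<'E'
from h import *
where(); target(-.030,-.025,.010,22); target(-.030,-.025,-.0006,22)
E
```

```text
t 4.55 hook in rail mm [-42.63 -24.18  57.07] rot [ 1.400e-01 -2.157e+01 -1.000e-02] F rail [-0.93  0.36 -3.18] gap 0.0433
pos [ 0.5335 -0.0155  0.1006]
turn [-0.13  0.43 -0.04] shift [-5.9  0.8 48.3]
pos [ 0.5335 -0.0155  0.09  ]
turn [-0.13  0.43 -0.04] shift [-9.8  0.8 58.1]
```

Emit:
step_arm:
  targets:
    - [[0, 0.4, 0], [-2, 0.8, 16], -0.3]
    - [[0, 0.4, 0], [-4, 0.8, 32], -0.3]
    - [[0, 0.4, 0], [-5.9, 0.8, 48.3], -0.3]
    - [[0, 0.4, 0], [-5.9, 0.8, 48.3], -0.3]
    - [[0, 0.4, 0], [-5.9, 0.8, 48.3], -0.3]
    - [[0, 0.4, 0], [-5.9, 0.8, 48.3], -0.3]

```text
time: 5.3
position: [0.534, -0.0155, 0.1016]
ee_rot: [0.981, 0.043, 0.191, -0.009]
ft_force: [-0.8, 0.6, -3.4]
finger_gap: 0.0436
```

```bash
python3 - <<'E'
from h import *
where();where()
eyes.read_camera("top"); where()
target(-.030,-.025,-.0006,22)
E
```

```text
t 5.3 hook in rail mm [-29.53 -24.98  10.97] rot [  0.11 -22.06  -0.  ] F rail [-0.72  0.67 -3.41] gap 0.0436
t 5.3 hook in rail mm [-29.53 -24.98  10.97] rot [  0.11 -22.06  -0.  ] F rail [-0.72  0.67 -3.41] gap 0.0436
t 5.35 hook in rail mm [-29.61 -24.96  10.86] rot [  0.12 -22.05  -0.  ] F rail [-0.46 -0.66 -3.53] gap 0.0436
pos [ 0.5335 -0.0155  0.09  ]
turn [-0.11 -0.05 -0.03] shift [-4.6 -0.  10.5]
```

Emit:
step_arm:
  targets:
    - [[0, 0, 0], [-2.3, 0, 5.3], -0.3]
    - [[0, 0, 0], [-4.6, 0, 10.7], -0.3]
    - [[0, 0, 0], [-4.6, 0, 10.7], -0.3]
    - [[0, 0, 0], [-4.6, 0, 10.7], -0.3]

```text
time: 5.85
position: [0.5337, -0.0155, 0.0897]
ee_rot: [0.981, 0.043, 0.191, -0.009]
ft_force: [0.7, -0.3, -4.5]
finger_gap: 0.0431
```

```bash
python3 - <<'E'
from h import *
import cv2
where()
b=eyes.read_camera("side")
cv2.imwrite("pics/h2.png",cv2.resize(b[170:230,270:350,::-1],None,fx=10,fy=10,interpolation=cv2.INTER_CUBIC))
target(-.030,-.025,-.0006,22); target(-.016,-.025,-.0006,22)
E
```

```text
t 5.85 hook in rail mm [-29.86 -24.95  -0.9 ] rot [ 1.200e-01 -2.204e+01 -1.000e-02] F rail [ 0.64 -0.36 -4.45] gap 0.0431
pos [ 0.5335 -0.0155  0.09  ]
turn [-0.11 -0.05 -0.02] shift [-0.1 -0.1 -0.2]
pos [ 0.5475 -0.0143  0.09  ]
turn [-0.11 -0.05 -0.02] shift [12.9 -0.1  5. ]
```

View pics/h2.png

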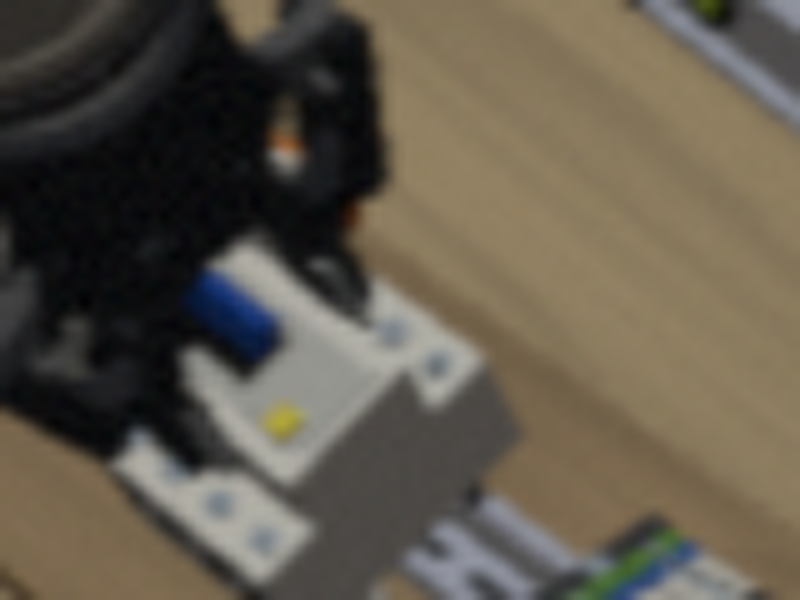

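Emit:
step_arm:
  targets:
    - [[0, 0, 0], [1.9, 0, 0.7], -0.3]
    - [[0, 0, 0], [3.7, 0, 1.5], -0.3]
    - [[0, 0, 0], [5.6, 0, 2.2], -0.3]
    - [[0, 0, 0], [7.4, 0, 2.9], -0.3]
    - [[0, 0, 0], [7.4, 0, 2.9], -0.3]

```text
time: 6.52
position: [0.5418, -0.0148, 0.0899]
ee_rot: [0.981, 0.043, 0.191, -0.009]
ft_force: [-1.0, 0.6, -3.8]
finger_gap: 0.0441
```

```bash
python3 - <<'E'
from h import *
where(); target(-.0175,-.025,-.0006,22)
E
```

```text
t 6.53 hook in rail mm [-21.67 -24.99  -0.68] rot [  0.11 -22.06  -0.  ] F rail [-0.94  0.68 -3.76] gap 0.0441
pos [ 0.546  -0.0144  0.09  ]
turn [-0.11 -0.06 -0.02] shift [ 3.9 -0.1  1.5]
```

Emit:
step_arm:
  targets:
    - [[0, 0, 0], [0.9, 0, 0.4], -0.3]
    - [[0, 0, 0], [1.9, 0, 0.7], -0.3]
    - [[0, 0, 0], [2.8, 0, 1.1], -0.3]
    - [[0, 0, 0], [2.8, 0, 1.1], -0.3]

```text
time: 7.02
position: [0.5447, -0.0146, 0.0899]
ee_rot: [0.981, 0.043, 0.191, -0.009]
ft_force: [-1.3, -0.0, -4.4]
finger_gap: 0.0435
```

```bash
python3 - <<'E'
from h import *
where()
E
```

```text
t 7.03 hook in rail mm [-18.78 -24.95  -0.74] rot [ 1.200e-01 -2.204e+01  1.000e-02] F rail [-1.3   0.1  -4.36] gap 0.0435
```

Emit:
step_arm:
  targets:
    - [[0, 0, 0], [0.9, 0, 0.4], -0.3]
    - [[0, 0, 0], [1.9, 0, 0.7], -0.3]
    - [[0, 0, 0], [1.9, 0, 0.7], -0.3]

```text
time: 7.4
position: [0.5452, -0.0143, 0.0896]
ee_rot: [0.981, 0.043, 0.19, -0.01]
ft_force: [-7.5, -3.4, 2.3]
finger_gap: 0.0439
```

```bash
python3 - <<'E'
from h import *
where()
E
```

```text
t 7.4 hook in rail mm [-18.35 -24.72  -1.06] rot [  0.16 -21.88   0.05] F rail [-7.75 -2.69  2.32] gap 0.0439
```

Emit:
step_arm:
  targets:
    - [[0, 0, 0], [0.4, 0, -1.0], -0.3]
    - [[0, 0, 0], [1.3, 0, -0.6], -0.3]
    - [[0, 0, 0], [1.8, 0, -0.4], -0.3]
    - [[0, 0, 0], [1.8, 0, -0.4], -0.3]

```text
time: 7.9
position: [0.5454, -0.0139, 0.0899]
ee_rot: [0.981, 0.044, 0.188, -0.01]
ft_force: [-5.6, -2.9, 0.0]
finger_gap: 0.0437
```

```bash
python3 - <<'E'
from h import *
where()
E
```

```text
t 7.9 hook in rail mm [-18.27 -24.3   -0.74] rot [  0.21 -21.7    0.09] F rail [-5.78 -2.39  0.02] gap 0.0437
```

Emit:
step_arm:
  targets:
    - [[0, 0, 0], [0.8, 0, -1.9], -0.3]
    - [[0, 0, 0], [1.2, 0, -2.9], -0.3]
    - [[0, 0, 0], [1.2, 0, -2.9], -0.3]

```text
time: 8.28
position: [0.545, -0.0136, 0.0919]
ee_rot: [0.981, 0.044, 0.187, -0.01]
ft_force: [3.8, 1.1, -18.5]
finger_gap: 0.0434
```

```bash
python3 - <<'E'
from h import *
where()
E
```

```text
t 8.28 hook in rail mm [-18.75 -23.94   1.21] rot [  0.25 -21.58   0.1 ] F rail [  3.86   0.77 -18.51] gap 0.0434
```

```bash
python3 - <<'E'
from h import *
for tip,hz,hx in ((22,0.,-.0172),(18,0.,-.0172),(14,0,-.0172),(11,0,-.0172)): print(tip);target(hx,-.025,hz,tip)
E
```

```text
22
pos [ 0.5463 -0.0144  0.0906]
turn [-0.26  0.42  0.05] shift [0.7 0.9 1.6]
18
pos [ 0.5497 -0.0141  0.0906]
turn [-0.26 -3.58  0.06] shift [3.8 0.9 2.9]
14
pos [ 0.5532 -0.0138  0.0903]
turn [-0.26 -7.58  0.06] shift [6.9 0.9 4.5]
11
pos [ 0.5557 -0.0135  0.0899]
turn [ -0.26 -10.58   0.07] shift [9.2 0.9 5.8]
```

Emit:
step_arm:
  targets:
    - [[-0.2, 0.4, 0], [0.7, 0.7, 1.6], -0.3]
    - [[-0.2, 0.4, 0], [0.7, 0.9, 1.6], -0.3]
    - [[-0.2, -1.6, 0], [2.2, 0.9, 2.2], -0.3]
    - [[-0.2, -3.6, 0], [3.8, 0.9, 2.9], -0.3]
    - [[-0.2, -5.6, 0], [5.3, 0.9, 3.7], -0.3]
    - [[-0.2, -7.6, 0], [6.9, 0.9, 4.5], -0.3]
    - [[-0.2, -7.6, 0], [6.9, 0.9, 4.5], -0.3]

```text
time: 9.15
position: [0.553, -0.0136, 0.0905]
ee_rot: [0.992, 0.044, 0.121, -0.006]
ft_force: [-5.5, -0.8, -1.4]
finger_gap: 0.0437
```

```bash
python3 - <<'E'
from h import *
where()
for tip,hz,hx in ((10,0.,-.0172),(6,0.,-.0172),(3,0,-.0172),(0,0,-.0172)): print(tip);target(hx,-.025,hz,tip)
E
```

```text
t 9.15 hook in rail mm [-17.44 -24.81   0.29] rot [  0.05 -13.94   0.12] F rail [-5.51 -0.33 -1.36] gap 0.0437
10
pos [ 0.5566 -0.0135  0.0897]
turn [-0.06 -3.94  0.11] shift [3.3 0.2 1.7]
6
pos [ 0.56   -0.0132  0.0889]
turn [-0.06 -7.94  0.12] shift [6.4 0.2 3.3]
3
pos [ 0.5624 -0.013   0.0882]
turn [ -0.06 -10.94   0.12] shift [8.6 0.2 4.6]
0
pos [ 0.5649 -0.0127  0.0873]
turn [ -0.05 -13.94   0.12] shift [10.8  0.2  6. ]
```

Emit:
step_arm:
  targets:
    - [[0, -2, 0], [1.2, 0, 0.8], -0.3]
    - [[0, -4, 0], [2.9, 0, 1.6], -0.3]
    - [[0, -6, 0], [4.4, 0, 2.4], -0.3]
    - [[0, -8, 0], [6.0, 0, 3.2], -0.3]
    - [[0, -9.5, 0], [7.1, 0, 3.9], -0.3]
    - [[0, -11, 0], [8.2, 0, 4.5], -0.3]
    - [[0, -11, 0], [8.2, 0, 4.5], -0.3]

```text
time: 10.02
position: [0.5626, -0.0128, 0.0886]
ee_rot: [0.999, 0.045, 0.026, -0.001]
ft_force: [-3.3, 0.4, -3.2]
finger_gap: 0.0435
```

```bash
python3 - <<'E'
from h import *
where()
target(-.0176,-.025,0,0)
E
```

```text
t 10.03 hook in rail mm [-16.98 -24.92   0.43] rot [ 0.03 -3.04  0.14] F rail [-3.25  0.73 -3.21] gap 0.0435
pos [ 0.5645 -0.0128  0.0873]
turn [-0.03 -3.04  0.14] shift [1.8 0.1 1.4]
```

Emit:
step_arm:
  targets:
    - [[0, -1.5, 0.1], [0.9, 0, 0.8], -0.3]
    - [[0, -3, 0.1], [1.8, 0, 1.6], -0.3]
    - [[0, -3, 0.1], [1.8, 0, 1.6], -0.3]
    - [[0, -3, 0.1], [1.8, 0, 1.6], -0.3]

```text
time: 10.52
position: [0.5649, -0.0127, 0.0873]
ee_rot: [0.999, 0.044, 0.001, -0.0]
ft_force: [-1.8, -0.5, -2.0]
finger_gap: 0.0433
```

```bash
python3 - <<'E'
from h import *
import cv2
where()
a=eyes.read_camera("top");b=eyes.read_camera("side")
r=lambda im,x,y,w,h,s: cv2.resize(im[y:y+h,x:x+w,::-1],None,fx=s,fy=s,interpolation=cv2.INTER_CUBIC)
cv2.imwrite("pics/h3.png",np.hstack([r(a,260,180,80,80,5),r(b,265,160,80,80,5)]))
E
```

```text
t 10.53 hook in rail mm [-17.09 -24.94  -0.05] rot [ 0.02 -0.1   0.04] F rail [-1.88 -0.38 -2.03] gap 0.0433
```

View pics/h3.png

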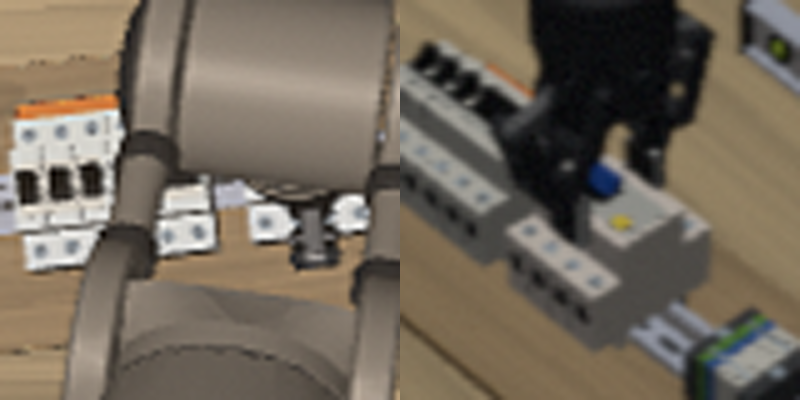

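Emit:
step_arm:
  targets:
    - [[0, 0, 0], [0, -3, 0], -0.3]
    - [[0, 0, 0], [0, -6, 0], -0.3]
    - [[0, 0, 0], [0, -9, 0], -0.3]
    - [[0, 0, 0], [0, -12, 0], -0.3]
    - [[0, 0, 0], [0, -14, 0], -0.3]
    - [[0, 0, 0], [0, -14, 0], -0.3]

```text
time: 11.38
position: [0.5636, 0.0016, 0.0873]
ee_rot: [0.999, 0.044, 0.001, -0.0]
ft_force: [-1.9, -1.0, -1.1]
finger_gap: 0.0433
```

```bash
python3 - <<'E'
from h import *
where()
E
```

```text
t 11.38 hook in rail mm [-17.15 -10.58  -0.03] rot [ 0.04 -0.11  0.04] F rail [-1.96 -0.79 -1.1 ] gap 0.0433
```

Emit:
step_arm:
  targets:
    - [[0, 0, 0], [0, -1, 0], -0.3]
    - [[0, 0, 0], [0, -2, 0], -0.3]
    - [[0, 0, 0], [0, -3, 0], -0.3]
    - [[0, 0, 0], [0, -3, 0], -0.3]

```text
time: 11.88
position: [0.5633, 0.0046, 0.0873]
ee_rot: [0.999, 0.044, 0.001, -0.0]
ft_force: [-2.1, -2.2, -1.6]
finger_gap: 0.0433
```

Emit:
step_arm:
  targets:
    - [[0, 0, 0], [0, -0.6, 0], -0.3]
    - [[0, 0, 0], [0, -1.2, 0], -0.3]
    - [[0, 0, 0], [0, -1.2, 0], -0.3]

```text
time: 12.25
position: [0.5632, 0.0059, 0.0873]
ee_rot: [0.999, 0.044, 0.001, -0.0]
ft_force: [-2.1, -2.2, -1.6]
finger_gap: 0.0436
```

Emit:
step_arm:
  targets:
    - [[0, 0, 0], [0, -0.5, 0], -0.3]
    - [[0, 0, 0], [0, -1, 0], -0.3]
    - [[0, 0, 0], [0, -1, 0], -0.3]

```text
time: 12.62
position: [0.5631, 0.007, 0.0873]
ee_rot: [0.999, 0.044, 0.001, -0.0]
ft_force: [-2.8, -2.5, -1.5]
finger_gap: 0.0437
```

Emit:
step_arm:
  targets:
    - [[0, 0, 0], [0, -0.5, 0], -0.3]
    - [[0, 0, 0], [0, -0.8, 0], -0.3]
    - [[0, 0, 0], [0, -0.8, 0], -0.3]

```text
time: 13.0
position: [0.5631, 0.0074, 0.0873]
ee_rot: [0.999, 0.044, 0.001, -0.0]
ft_force: [-3.1, -5.4, -0.7]
finger_gap: 0.0438
```

Emit:
step_arm:
  targets:
    - [[0, 0, 0], [0, -0.8, 0], -0.3]
    - [[0, 0, 0], [0, -0.8, 0], -0.3]

```text
time: 13.25
position: [0.5631, 0.0076, 0.0874]
ee_rot: [0.999, 0.044, 0.001, 0.0]
ft_force: [-1.5, -6.4, -1.3]
finger_gap: 0.0433
```

Emit:
step_arm:
  targets:
    - [[0, 0, 0], [0, 0, 0], -0.3]
    - [[0, 0, 0], [0, 0, 0], 0.3]
    - [[0, 0, 0], [0, 0, 0], 0.5]
    - [[0, 0, 0], [0, 0, 0], 0.5]
    - [[0, 0, 0], [0, 0, -20], 0.5]
    - [[0, 0, 0], [0, 0, -60], 0.5]
    - [[0, 0, 0], [-20, 0, -110], 0.5]
    - [[0, 0, 0], [-70, 0, -140], 0.5]
    - [[0, 0, 0], [-130, 0, -150], 0.5]
    - [[0, 0, 0], [-190, 0, -150], 0.5]
    - [[0, 0, 0], [-200, 0, -150], 0.5]

```text
time: 14.62
position: [0.3606, -0.0096, 0.2373]
ee_rot: [0.999, 0.044, 0.001, 0.0]
ft_force: [1.1, -0.7, 0.8]
finger_gap: 0.064
```

```bash
python3 - <<'E'
from h import *
import cv2
where()
a=eyes.read_camera("top");b=eyes.read_camera("side")
r=lambda im,x,y,w,h,s: cv2.resize(im[y:y+h,x:x+w,::-1],None,fx=s,fy=s,interpolation=cv2.INTER_CUBIC)
cv2.imwrite("pics/f.png",np.hstack([r(a,255,180,80,80,5),r(b,265,160,80,80,5)]))
cv2.imwrite("pics/top1.png",a[:,:,::-1])
E
```

```text
t 14.62 hook in rail mm [-220.32   -4.18  149.95] rot [-0.05 -0.13  0.05] F rail [ 1.03 -0.79  0.85] gap 0.064
```

View pics/f.png

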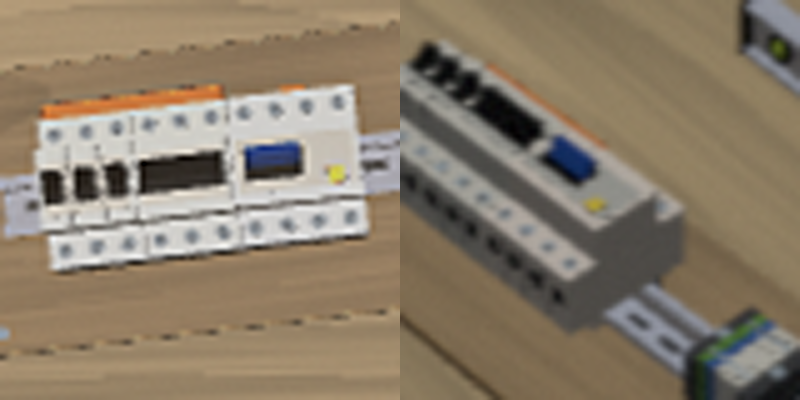

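```bash
python3 - <<'E'
from h import *
import cv2
a,b=[cv2.imread(f"pics/{n}.png",0).astype(np.float32) for n in("top0","top1")]
for nm,(x,y,w,h) in (("bank",(256,192,40,46)),("terminals",(345,195,30,30))):
    print(nm,"shift px",cv2.phaseCorrelate(a[y:y+h,x:x+w].copy(),b[y:y+h,x:x+w].copy()))
print(env.close_job())
E
```

```text
bank shift px ((0.009743145498308792, -0.014091392508969847), 1.003668574988842)
terminals shift px ((0.027848255830070556, -0.007788985792808845), 1.0057908689975739)
the job is handed in; nothing more can be done
None
```

The switch is hooked under the near rail edge, lies flat and sits flush against the breaker bank. The job was handed in after about 14.6 s on the robot's clock; no verdict was reported.

**What I did:**
- **Grip and approach:** I gripped the nose, tipped the switch about 22° and pushed it under the rail edge.
- **Hook check:** a small test lift met about 15 N of downward pull, so the hook had caught.
- **Seating:** I rolled it flat. The hook then stood within 0.1 mm of lip height, with tilt and yaw around 0.1°.
- **Slide:** I slid it along until it touched the bank, with at most 6.4 N along the rail (under the bank's 12 N limit). Then I let go and backed the arm away.

**Last checks:**
- **Gap:** the last pictures show no visible gap between switch and bank. One pixel is about 3 mm, so the sub-1.5 mm gap rests on the contact force, not the image.
- **Bank movement:** image matching puts the bank's shift at about 0.01 pixel, no more than the fixed terminals show.
- **Bystanders:** no move went near them and I felt no unexpected contact, but I did not measure their positions afterwards.

**Disagreement:** the two cameras differed by 4–6 mm in x. I used a combined estimate, and contact with the rail agreed with it to about 1 mm.

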